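# Show the flanged coolant pipe to the inspection camera

### The arm

A 6-joint arm with a two-finger parallel gripper is mounted at the origin on the work surface. World frame = base frame: x ahead of the robot, y to its left, z up, the work surface at z = 0. Lengths are in m, angles in rad, forces in N, time in s.
With the tool pointing down it reaches from about 0.3 to 0.825 m from the base axis. Payload 5.4 kg.
Tool frame: the origin (TCP) lies midway between the tips of the shut fingers; the grasp point (between the pads) lies 19 mm behind it; z points along the fingers, x is the direction in which the jaws open and shut, and the axes are right-handed (so a half turn about z gives the same grasp; the last joint's range is limited). The gripper opens to 92 mm and grips with 3 to 60 N. Pads are 20 mm wide; open, the fingers measure 128 mm over their backs; the gripper's body (75 mm by 189 mm) begins 69 mm behind the grasp point.
Start: joints at [-0.21, 0.158, 1.597, -0, 1.386, -0.21], TCP at [0.575, -0, 0.215] pointing down, gripper open.
Joint ranges: [-2.91, 2.91], [-0.94, 2.29], [0.18, 2.7], [-1.29, 4.43], [0.17, 2.64], [-3, 3]. Speed limits (rad/s): [2.57, 2.57, 3.14, 3.14, 3.14, 3.14].

### API

Orientations are given as a unit quaternion [w, x, y, z].
In Python, from bench import arm, capture, calibration, hand_in gives the robot as it stands. The module is installed in compiled form; this text tells all that it offers.
- The arm moves only by the tool apply_moves, never from a script. Its argument "moves" is a list of rows, each a list of 7 numbers: the turn, a rotation vector about the tool's x, y, z in units of 5 degrees (1.0 is 5 degrees), then the shift along the tool's x, y, z in units of 30 mm (1.0 is 30 mm), then the closure, from -1 (fully open) to 1 (shut). A call has 1 to 20 rows; each row shifts and turns the pose as measured when the row begins, along the tool's axes as they then stand; what a row does not reach is not made up. A row lasts 1/12 s, in which the tool goes at most 41.7 mm and 7.16 degrees, less where a joint would pass 70% of its speed; a pose out of reach is approached as far as the arm can. A call is refused whole if a number of a shift passes 1 or a number of a turn 1, either way. A call with a gripper value outside its range is refused whole. The fingers move at their own pace and stop on an object; "newtons" is the grip in N (left out, the last holds). Time passes only in rows, so rows that do not move let the fingers close. It gives the time, the measured TCP pose, the force and the opening at its end, in the units of the state.
- arm.state(): the state, without advancing time (a new reading comes with each control period).
- capture(name): name is "scene" or "side" or "wrist"; returns (picture, depth): 384x512x3 uint8, red, green, blue; 384x512 float32, m along the optical axis (not along the pixel's ray), 0 where there is no reading.
- calibration(name): a dict with "mtx" (3x3 intrinsics, pixels), "world_to_cam" (4x4, takes a point from world to camera coordinates). Camera axes: x right, y up, looking along -z (the intrinsics and any distortion apply to the point x, -y, -z); pixel columns grow to the right and rows downward; lengths in m; the calibration is good to about 2 mm. A picture is of the moment at which its call begins: read the wrist's pose just before it. calibration takes no time and is no camera call; for the wrist camera it gives the pose at the moment of the call.
- hand_in(): hands the job in, once; it reports no verdict.
The state is a dict: "clock": time; "joint_positions": joint angles; "joint_vel": joint speeds; "tau": joint torques, N m; "tcp_pos": TCP position; "ee_rot": TCP orientation; "ft_force": force on the tool from outside, world axes, zero at the start; "torque": the same for the moment, N m; "width": opening from 0.0 (shut) to 1.0 (fully open).
Only numpy, scipy, OpenCV 4.12 (cv2) and the standard library are available. Lean on these libraries where they do the work, as an engineer would, in place of code of your own. Each camera call takes 0.05 s, during which the arm holds its last target.

### The job

Take the pipe with the two-bolt flange out of the returns box and hold it up in the air for the inspection camera: the flange's flat end face 15 cm in front of the lens, in the middle of its view and square to it, with the two bolt holes level side by side as the camera sees them. Finish while still holding it there quite still; do not put it down or let go. Leave the other pipes lying in the box, leave the things on the counter where they are, and do not touch the camera or its stand.

Things in the scene. Friction and masses are not known exactly. Their poses are not given: they have to be found in the camera images.
- pipe_mid (a point): The pipe to show: straight bare aluminium, 150 mm long, tube 24 mm across, 0.2 kg; oblong two-bolt flange 70 wide x 30 high x 8 mm at its +x end, bead 30 mm across at the other. Lies level on both. Point on the tube's axis near the balance point, 15 mm above the underside, 55 mm behind the flange's end face: grip here, across the tube. x towards the flange, y through both bolt holes, z up.
- pipe_face (a point): Centre of the flange's flat end face on the same pipe, with the pipe's mouth, black sealing ring and two bolt holes; on the tube's axis, 55 mm ahead of pipe_mid. x points straight out of the face, y runs through both bolt holes.
- flange_pipe: The same pipe: its frame's origin is on its underside half-way along its length, 15 mm under the tube's axis, 75 mm behind the end face; axes as pipe_mid.
- lens (a point): Centre of the inspection camera's front glass (aluminium body, black barrel 34 mm across, white ring light 54 mm) on the column stand at the far left. It looks along this frame's -x, to the robot's side and 20 to 32 degrees down; y is level, z the camera's up. Glass 0.23 to 0.29 m over the counter. Height and tilt are locked. The tilt pin is 73 mm behind the glass, the column 42 mm further back.
- stand: The camera's stand, fixed: grey base plate 150 x 130 x 14 mm (100 mm of it on the lens's side of the column), steel column 22 mm across, 380 mm high. Origin at the counter under the middle of the plate's edge on the lens's side; the column stands 100 mm from it along +x, the lens above it looks to -x.
- returns_box: Low open cardboard returns box, fixed: 310 mm along its x, 235 mm along its y, 60 mm high, walls and floor 5 mm thick. Origin under the centre of its bottom. Three pipes lie in it side by side, about 88 mm apart along its x and each roughly along its y, in any order; the flange points to the box's +y side.
- tab_mid (a point): Middle, on the tube's axis, of another pipe in the box: 150 mm long, tube 24 mm, a bead 30 mm across near each end and a small flat mounting tab under its middle, no flange. Stays in the box.
- nut_mid (a point): Middle, on the tube's axis, of the third pipe in the box: 150 mm long, tube 24 mm, with a hexagon union nut 30 mm across flats at one end, no flange. Stays in the box.
- tab_pipe: The pipe with the mounting tab again: its origin,  under its middle.
- nut_pipe: The pipe with the union nut again: its origin,  under its middle.
- tape_mid (a point): Centre of a roll of packing tape lying on the counter, 96 mm across, 46 mm high. Stays where it is.
- tape_roll: The tape roll again: its origin,  at the centre of its underside.
- tin_mid (a point): Centre of a small closed steel tin, 64 mm across, 55 mm high, standing on the counter. Stays where it is.
- grease_tin: The tin again: its origin,  at the centre of its underside.
- carton_mid (a point): Centre of a small closed cardboard carton, 110 x 75 x 60 mm high, on the counter. Stays where it is.
- small_carton: The small carton again: its origin,  at the centre of its underside.
Mind the look-alikes: they are no part of the job. Of the things that look like the grease_tin, take the one that is farthest from the robot's base at the start.

How it is judged:
On the way:
1. the flanged pipe has been lifted clear of the returns box in the gripper (height (world z) of pipe_mid above 0.1 m and contact force between returns_box and flange_pipe below 0.1 N and contact force between the fingers and flange_pipe above 1 N), for 0.2 s.
At the end, for the whole second after the job is handed in: Held still by the fingers alone, over 10 cm up: face centre 150 mm (+-25) before the lens and within 20 mm of its line of sight each way, facing it square within 0.2 rad, bolt holes level in its picture within 0.25 rad; other pipes moved under 4 cm, tape roll, tin and carton under 3 cm (all of step 1 and x of pipe_face in the frame of lens between -0.175 and -0.125 m and y of pipe_face in the frame of lens between -0.02 and 0.02 m and z of pipe_face in the frame of lens between -0.02 and 0.02 m and angle between the x axis of pipe_face and the x axis of lens, either way round below 0.2 rad and x of pipe_mid in the frame of lens below -0.165 m and angle between the y axis of pipe_face and the y axis of lens, either way round below 0.25 rad and linear speed of flange_pipe below 0.02 m/s and contact force between each of stand, tab_pipe, nut_pipe, tape_roll, grease_tin, small_carton and flange_pipe below 0.1 N and distance of each of tab_mid, nut_mid from where it was at the start of the episode below 0.04 m and distance of each of tape_mid, tin_mid, carton_mid from where it was at the start of the episode below 0.03 m); the arm keeps its last pose, push and grip.
It fails at once if the camera or its stand was touched (contact force between any of the arm, the fingers, flange_pipe and stand above 0.5 N).
It fails at once if one of the other two pipes was shifted more than 4 cm or picked up (distance of any of tab_mid, nut_mid from where it was at the start of the episode above 0.04 m).
It fails at once if the tape roll, the tin or the small carton was shifted more than 3 cm (distance of any of tape_mid, tin_mid, carton_mid from where it was at the start of the episode above 0.03 m).
It also fails if it takes over 32 s, if anything falls off the work surface, if the arm or the gripper's body presses on something with over 40 N, if the wrist force passes 120 N, or if a joint passes its speed limit or range.

## Working session

There is one attempt and no reset: what is moved stays moved. The work goes in short steps, Python scripts to look and compute and a tool call to move; the robot and the scene stay as the last step left them, time stands still between calls to the robot, and variables do not carry over. Pictures are saved under pics/ and viewed, and the job is handed in when it is done.

Besides the shell and the picture viewer there is one more tool, called after "Request:" as name([rows], argument=value, ...), one row to a line, values as JSON. apply_moves: Moves the arm, as the interface text tells. Its arguments: {"type":"object","properties":{"moves":{"type":"array","items":{"type":"array","items":{"type":"number"}}},"newtons":{"type":"number"}},"required":["moves"]}

```bash
mkdir -p pics
cat > h.py <<'E'
import numpy as np, cv2
from bench import arm, capture, calibration, hand_in
def save(img,n): cv2.imwrite(f'pics/{n}.png',cv2.cvtColor(img,cv2.COLOR_RGB2BGR))
def cloud(depth,c):
    K=c['mtx'];T=np.linalg.inv(c['world_to_cam'])
    v,u=np.mgrid[0:depth.shape[0],0:depth.shape[1]]
    x=(u-K[0,2])/K[0,0]*depth; y=(v-K[1,2])/K[1,1]*depth
    P=np.stack([x,-y,-depth],-1)
    return P@T[:3,:3].T+T[:3,3]
E
python3 - <<'E'
from h import *
print(arm.state())
for n in ['scene','side','wrist']:
    c=calibration(n); p,d=capture(n); np.savez(f'/tmp/{n}.npz',p=p,d=d,K=c['mtx'],T=c['world_to_cam'])
    save(p,n+'0'); print(n,{k:(v.round(3).tolist() if hasattr(v,'round') else v) for k,v in c.items()},(d>0).mean())
E
```

```text
{'clock': 0.0, 'joint_positions': array([-2.10110784e-01,  1.59056334e-01,  1.59820191e+00, -1.56406870e-05,
        1.38620541e+00, -2.10085036e-01]), 'joint_vel': array([-0.00122874, -0.0004138 ,  0.00239317,  0.00086516, -0.00066441,
        0.00152734]), 'tau': array([ 4.79022274e-04, -3.85570908e+01, -3.22103977e+01,  7.00944406e-02,
        3.78346047e-02, -1.56143192e-04]), 'tcp_pos': array([5.74380465e-01, 9.97129899e-05, 2.13630024e-01]), 'ee_rot': array([-1.87585950e-04,  9.99999562e-01, -1.14315762e-05, -9.16528336e-04]), 'ft_force': array([0.48940887, 0.69675506, 0.25627295]), 'torque': array([0.01525362, 0.01399327, 0.04873407]), 'width': 0.9988439026405664}
scene {'mtx': [[424.558, 0.0, 258.039], [0.0, 424.558, 192.706], [0.0, 0.0, 1.0]], 'world_to_cam': [[-0.258, 0.966, -0.011, 0.067], [-0.713, -0.183, 0.677, 0.255], [0.652, 0.182, 0.736, -1.774], [0.0, 0.0, 0.0, 1.0]]} 0.9958902994791666
side {'mtx': [[411.374, 0.0, 261.487], [0.0, 411.374, 197.949], [0.0, 0.0, 1.0]], 'world_to_cam': [[0.997, -0.08, -0.017, -0.496], [0.069, 0.714, 0.697, -0.234], [-0.044, -0.696, 0.717, -1.156], [0.0, 0.0, 0.0, 1.0]]} 0.9960378011067709
wrist {'mtx': [[293.035, 0.0, 255.106], [0.0, 293.035, 193.945], [0.0, 0.0, 1.0]], 'world_to_cam': [[1.0, -0.0, -0.002, -0.575], [-0.0, 0.97, -0.243, 0.027], [0.002, 0.243, 0.97, -0.391], [0.0, 0.0, 0.0, 1.0]]} 0.9958292643229166
```

View pics/scene0.png

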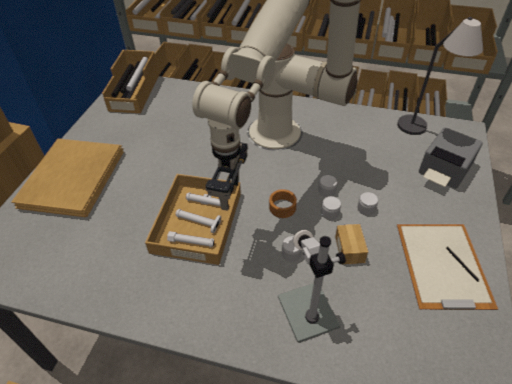

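View pics/side0.png

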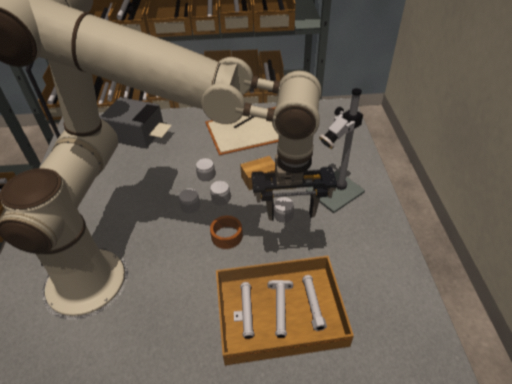

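View pics/wrist0.png

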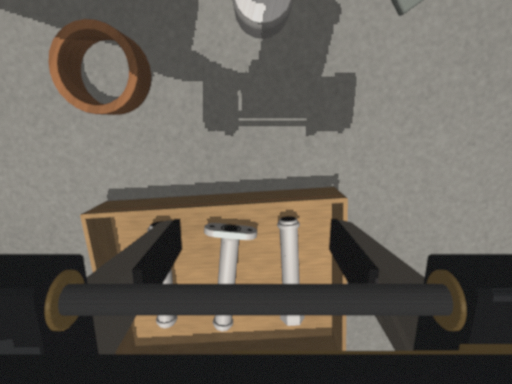

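Run:
```python
from h import *
for n,box in [('scene',(140,160,380,345)),('side',(170,70,400,370))]:
    z=np.load(f'/tmp/{n}.npz'); p=z['p']; x0,y0,x1,y1=box
    im=cv2.resize(p[y0:y1,x0:x1],None,fx=min(800/(x1-x0),600/(y1-y0)),fy=min(800/(x1-x0),600/(y1-y0)),interpolation=cv2.INTER_CUBIC); save(im,n+'0z'); print(im.shape)
for n in ['scene','side','wrist']:
    z=np.load(f'/tmp/{n}.npz'); P=cloud(z['d'],dict(mtx=z['K'],world_to_cam=z['T'])); np.save(f'/tmp/{n}_P.npy',P)
    p=z['p'].astype(int); hsv=cv2.cvtColor(z['p'],cv2.COLOR_RGB2HSV)
    m=(P[...,2]>0.008)&(P[...,2]<0.05)&(hsv[...,1]<60)&(hsv[...,2]>90)&(P[...,0]>.3)&(P[...,0]<.9)&(P[...,1]>-.4)&(P[...,1]<.1)
    k,l,s,c=cv2.connectedComponentsWithStats(m.astype(np.uint8))
    print(n)
    for i in range(1,k):
        if s[i,4]>60:
            Q=P[l==i]; mu=Q.mean(0); w,v=np.linalg.eigh(np.cov(Q[:,:2].T)); 
            a=v[:,1]; a=a*np.sign(a[1]); t=(Q[:,:2]-mu[:2])@a
            print(s[i],mu.round(4),'dir',a.round(3),'len',t.min().round(3),t.max().round(3),'z',np.percentile(Q[:,2],[5,50,95]).round(3))
```

```text
(600, 778, 3)
(600, 460, 3)
scene
[186 193  34  13 240] [ 0.4503 -0.1493  0.0266] dir [-0.004  1.   ] len -0.063 0.062 z [0.011 0.028 0.035]
[176 209  45  24 319] [ 0.5397 -0.135   0.0292] dir [0.1   0.995] len -0.083 0.07 z [0.018 0.031 0.036]
[167 231  47  16 352] [ 0.6266 -0.1308  0.0287] dir [-0.073  0.997] len -0.084 0.078 z [0.018 0.03  0.036]
[171 249  34  11 153] [ 0.6853 -0.1109  0.0324] dir [-0.07   0.998] len -0.056 0.051 z [0.017 0.033 0.047]
side
[303 276  23  53 459] [ 0.6213 -0.1402  0.0308] dir [-0.063  0.998] len -0.066 0.079 z [0.024 0.031 0.036]
[268 281  25  54 528] [ 0.5364 -0.1356  0.0305] dir [0.101 0.995] len -0.083 0.066 z [0.025 0.031 0.036]
[234 283  20  54 500] [ 0.4454 -0.1446  0.0281] dir [0.011 1.   ] len -0.069 0.077 z [0.01  0.03  0.035]
wrist
[ 278  219   22   64 1095] [ 0.6197 -0.0964  0.0299] dir [-0.064  0.998] len -0.049 0.042 z [0.024 0.031 0.033]
[ 204  225   53   58 1135] [ 0.5403 -0.0975  0.0312] dir [0.106 0.994] len -0.05 0.031 z [0.025 0.031 0.036]
[164 271   9  12  63] [ 0.4577 -0.1386  0.0263] dir [0.05  0.999] len -0.009 0.008 z [0.021 0.027 0.031]
[156 315  21  13 209] [ 0.4501 -0.2015  0.0307] dir [-0.994  0.111] len -0.012 0.016 z [0.025 0.031 0.035]
[213 315  20  16 258] [ 0.5297 -0.2041  0.0304] dir [0.998 0.062] len -0.015 0.012 z [0.025 0.031 0.035]
[281 315  23  10 191] [ 0.6264 -0.1972  0.0334] dir [0.997 0.082] len -0.015 0.016 z [0.024 0.035 0.036]
```

View pics/scene0z.png

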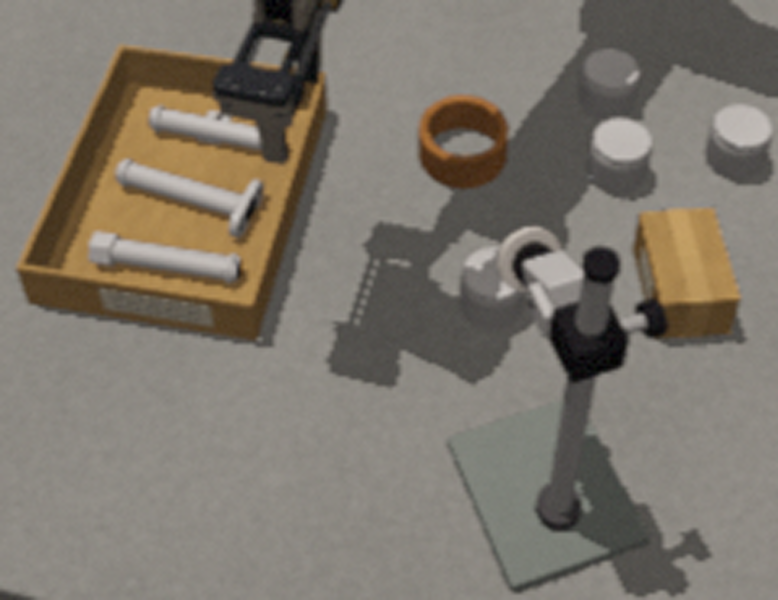

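View pics/side0z.png

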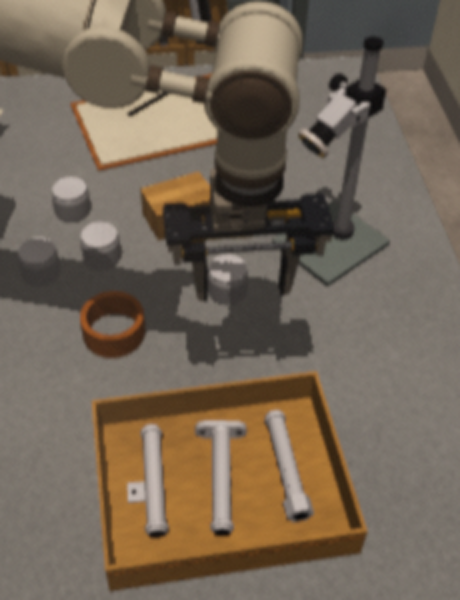

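Run:
```python
from h import *
# flange detail per view: points near mid pipe
for n in ['scene','side','wrist']:
    P=np.load(f'/tmp/{n}_P.npy'); z=np.load(f'/tmp/{n}.npz'); hsv=cv2.cvtColor(z['p'],cv2.COLOR_RGB2HSV)
    m=(P[...,2]>0.014)&(P[...,2]<0.05)&(hsv[...,1]<70)&(abs(P[...,0]-.54)<.05)&(abs(P[...,1]+.13)<.1)&(hsv[...,2]>60)
    Q=P[m]; 
    t=Q[Q[:,2]>.027]; t=t[(t[:,1]<-.08)&(t[:,1]>-.19)]
    b=np.polyfit(t[:,1],t[:,0],1); th=np.arctan(b[0]); a=np.array([np.sin(th),np.cos(th)])
    s=Q[:,:2]@a; lat=Q[:,0]-np.polyval(b,Q[:,1])
    fl=Q[(abs(lat)>.018)&(s>np.median(s))]
    print(n,'a',a.round(3),'xfit at y=-.1',np.polyval(b,-.1).round(4),'s',np.percentile(s,[0,1,99,100]).round(4),'flange s',np.percentile(fl[:,:2]@a,[0,5,50,95,100]).round(4),'lat',lat.min().round(3),lat.max().round(3), len(fl), 'flange centroid',fl.mean(0).round(4))
# stand/camera
for n in ['scene','side']:
    P=np.load(f'/tmp/{n}_P.npy'); z=np.load(f'/tmp/{n}.npz'); p=z['p']; hsv=cv2.cvtColor(p,cv2.COLOR_RGB2HSV)
    if n=='scene': roi=(slice(215,335),slice(270,350))
    else: roi=(slice(80,215),slice(310,370))
    v,u=np.mgrid[0:384,0:512]
    M=np.zeros((384,512),bool); M[roi]=1
    m=M&(P[...,2]>.15)
    Q=P[m]; C=p[m]
    print(n,len(Q)); 
    up=Q[(Q[:,2]>.3)]; print('column top',up.mean(0).round(3),up[:,2].max().round(3))
    mid=Q; print(np.percentile(Q,[1,50,99],axis=0).round(3).tolist())
    # plate: greenish gray z~.014
    m2=(P[...,2]>.007)&(P[...,2]<.03)&M&(p[...,1].astype(int)-p[...,0]>4)
    Q2=P[m2][:,:2].astype(np.float32)
    if len(Q2)>50: print('plate',cv2.minAreaRect(Q2), cv2.boxPoints(cv2.minAreaRect(Q2)).round(3).tolist())
```

```text
scene a [0.102 0.995] xfit at y=-.1 0.5405 s [-0.1622 -0.1599 -0.0103 -0.0089] flange s [-0.0213 -0.0189 -0.012  -0.0103 -0.0095] lat -0.035 0.033 34 flange centroid [ 0.5501 -0.0699  0.0277]
side a [0.102 0.995] xfit at y=-.1 0.5402 s [-0.1637 -0.1625 -0.014  -0.0124] flange s [-0.0227 -0.022  -0.0198 -0.0153 -0.0124] lat -0.033 0.033 67 flange centroid [ 0.5422 -0.0747  0.0278]
wrist a [0.097 0.995] xfit at y=-.1 0.54 s [-0.1647 -0.1617 -0.0142 -0.0137] flange s [-0.0228 -0.0218 -0.0154 -0.0143 -0.0137] lat -0.035 0.034 259 flange centroid [ 0.5433 -0.0697  0.0291]
scene 1479
column top [0.816 0.295 0.369] 1.134
[[0.691, 0.222, 0.16], [0.786, 0.291, 0.295], [1.356, 0.346, 1.134]]
plate ((0.7674769759178162, 0.2833811938762665), (0.14570356905460358, 0.11971782892942429), 30.495941162109375) [[0.6740000247955322, 0.2980000078678131], [0.7350000143051147, 0.19499999284744263], [0.8610000014305115, 0.26899999380111694], [0.800000011920929, 0.3720000088214874]]
side 2690
column top [0.657 0.038 0.418] 0.984
[[0.46, -0.677, 0.167], [0.66, 0.023, 0.324], [0.809, 0.333, 0.984]]
```

Run:
```python
from h import *
for n,roi in [('scene',(slice(222,300),slice(278,352))),('side',(slice(85,200),slice(316,370)))]:
    P=np.load(f'/tmp/{n}_P.npy'); z=np.load(f'/tmp/{n}.npz'); p=z['p']
    a=p[roi]; im=cv2.resize(a,None,fx=6,fy=5,interpolation=cv2.INTER_NEAREST) if n=='scene' else cv2.resize(a,None,fx=5,fy=5,interpolation=cv2.INTER_NEAREST)
    save(im,n+'cam'); print(im.shape)
P=np.load('/tmp/scene_P.npy')[222:300:3,278:352:3]
print((P[...,2]*1000).astype(int))
P=np.load('/tmp/side_P.npy')[85:200:4,316:370:3]
print((P[...,2]*1000).astype(int))
# column, plate from side, scene
P=np.load('/tmp/side_P.npy');z=np.load('/tmp/side.npz');p=z['p'].astype(int)
m=(P[...,2]>.007)&(P[...,2]<.025)&(P[...,0]>.66)&(P[...,0]<.95)&(P[...,1]>.12)&(P[...,1]<.45)
Q=P[m][:,:2].astype(np.float32); r=cv2.minAreaRect(Q); print(len(Q),r,cv2.boxPoints(r).round(3).tolist())
P=np.load('/tmp/scene_P.npy')
m=(P[...,2]>.009)&(P[...,2]<.022)&(P[...,0]>.66)&(P[...,0]<.95)&(P[...,1]>.15)&(P[...,1]<.45)
k,l,s,c=cv2.connectedComponentsWithStats(m.astype(np.uint8)); i=1+np.argmax(s[1:,4]); 
Q=P[l==i][:,:2].astype(np.float32); r=cv2.minAreaRect(Q); print(len(Q),r,cv2.boxPoints(r).round(3).tolist())
for n in ['scene','side']:
    P=np.load(f'/tmp/{n}_P.npy'); 
    for lo,hi in [(.04,.1),(.1,.16),(.16,.22),(.33,.39)]:
        m=(P[...,2]>lo)&(P[...,2]<hi)&(abs(P[...,0]-.815)<.03)&(abs(P[...,1]-.3)<.04)
        if m.sum(): print(n,lo,m.sum(),P[m].mean(0).round(4), P[m].max(0).round(3))
```

```text
(390, 444, 3)
(575, 270, 3)
[[   1    0    3    1   -1    4   -5    3   -2    0    0    0    2    7
     0    2    0    3   -4    5    2    7    5    4    1]
 [   0    3   -1    0    2    1    0    2    1    2    1    3    1    5
     0    2    0   -4    1    4   59   61   59   61   63]
 [   3    1    1    3   -1    0    0    0    0    5    2    0    0    2
     0   -4    5    2    0    4   62   58   64   63   65]
 [   2    1    2    0   -1   -3    0  275  277  275  273   -2    0    2
    -3    1    3    2    0    4   55   63   63   63   67]
 [   1   -1    0   -3    0    6  273  275  272  270  263  266    2    1
     4    1    0    1    2    5   45   58   61   62   63]
 [   3    2    0   55   58   59  266  266  274  276  277  258    0    0
     1  379  376  378    6    2   40   65   61   62   62]
 [  -1    1   58   55   55   55  260  263  283  286  288  291  290    0
   379  381  380  381    0    4   28   59   59   60   62]
 [   1   -1   55   53   56   55  255  263  281  294  295  298  298  301
   373  378  379  380    0    0   19   54   57   62   61]
 [   0    0   57   56   55   57 
[... 5380 characters left out ...]
6962890625), (0.15205581486225128, 0.13188980519771576), 34.39515686035156) [[0.6660000085830688, 0.29600000381469727], [0.7409999966621399, 0.18700000643730164], [0.8659999966621399, 0.27300000190734863], [0.7919999957084656, 0.38199999928474426]]
scene 0.04 83 [0.7942 0.298  0.0703] [0.799 0.309 0.099]
scene 0.1 99 [0.7941 0.2978 0.13  ] [0.798 0.309 0.16 ]
scene 0.16 108 [0.794  0.2978 0.1908] [0.798 0.308 0.22 ]
scene 0.33 175 [0.7934 0.2977 0.3616] [0.799 0.31  0.383]
side 0.04 46 [0.7912 0.2871 0.0703] [0.799 0.295 0.099]
side 0.1 51 [0.7912 0.2873 0.1299] [0.799 0.294 0.159]
side 0.16 60 [0.7911 0.2871 0.1898] [0.799 0.293 0.22 ]
side 0.33 87 [0.7917 0.2894 0.3609] [0.801 0.307 0.38 ]
```

View pics/scenecam.png

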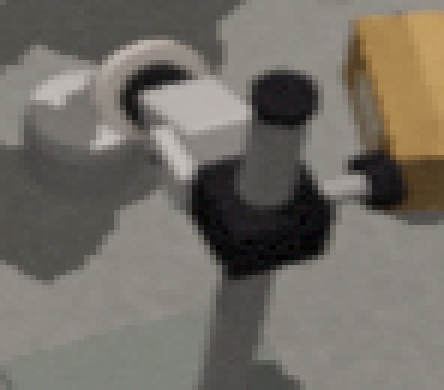

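View pics/sidecam.png

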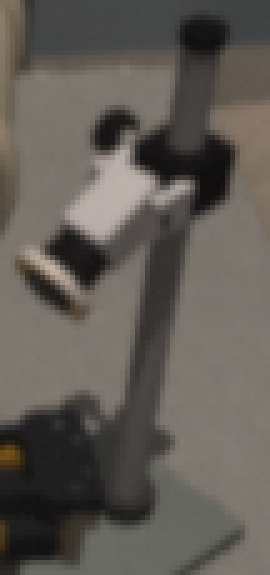

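Run:
```python
from h import *
from scipy.optimize import least_squares
cols=[]
for n in ['scene','side']:
    P=np.load(f'/tmp/{n}_P.npy')
    m=(P[...,2]>.04)&(P[...,2]<.22)&(abs(P[...,0]-.79)<.03)&(abs(P[...,1]-.295)<.03)
    cols.append(P[m][:,:2])
for Q in cols+[np.vstack(cols)]:
    r=least_squares(lambda c:np.hypot(*(Q-c).T)-.011,[.787,.297],loss='soft_l1',f_scale=.002); print('col',r.x.round(4),np.abs(r.fun).mean().round(4))
c=r.x
print('cam pos',[(-np.load(f'/tmp/{n}.npz')['T'][:3,:3].T@np.load(f'/tmp/{n}.npz')['T'][:3,3]).round(3) for n in ['scene','side']])
for n in ['scene','side']:
    P=np.load(f'/tmp/{n}_P.npy'); p=np.load(f'/tmp/{n}.npz')['p'].astype(int)
    m=(P[...,2]>.2)&(P[...,2]<.33)&(np.hypot(P[...,0]-c[0],P[...,1]-c[1])<.16)&(np.hypot(P[...,0]-c[0],P[...,1]-c[1])>.085)
    v,u=np.nonzero(m); Q=P[m]; C=p[m]
    b=C.sum(1)>330
    print(n,len(Q),b.sum(),u.min(),u.max(),v.min(),v.max())
    print(np.percentile(Q[b],[0,50,100],axis=0).round(3).tolist())
    R=Q[b]; 
    mu=R.mean(0); U,S,V=np.linalg.svd(R-mu); nn=V[2]*np.sign(V[2][2]); print('plane n',nn.round(3),'heading',np.degrees(np.arctan2(nn[1],nn[0])).round(1),'tilt',np.degrees(np.arcsin(nn[2])).round(1),'S',(S/np.sqrt(len(R))).round(4),mu.round(4))
    np.save(f'/tmp/ring_{n}.npy',R)
    rr=Q-[c[0],c[1],0]; h=rr[:,:2].mean(0); print('dir of mean from column',np.degrees(np.arctan2(-h[1],-h[0])).round(2))
```

```text
col [0.7855 0.2976] 0.0007
col [0.7887 0.2968] 0.0013
col [0.7865 0.2972] 0.0014
cam pos [array([1.356, 0.305, 1.134]), array([ 0.46 , -0.677,  0.984])]
scene 199 127 294 313 230 249
[[0.686, 0.217, 0.235], [0.705, 0.23, 0.268], [0.726, 0.261, 0.279]]
plane n [0.709 0.462 0.532] heading 33.1 tilt 32.2 S [0.0166 0.0098 0.0033] [0.7053 0.2341 0.2654]
dir of mean from column 37.95
side 182 46 319 334 131 148
[[0.686, 0.216, 0.259], [0.7, 0.225, 0.273], [0.721, 0.252, 0.278]]
plane n [0.733 0.513 0.446] heading 35.0 tilt 26.5 S [0.0133 0.0044 0.0021] [0.701  0.2287 0.2713]
dir of mean from column 39.19
```

Run:
```python
from h import *
c=np.array([.7865,.2972]); ph=np.radians(34.4); h=np.array([np.cos(ph),np.sin(ph)]); l=np.array([-h[1],h[0]])
W,H=790,590; im=np.full((H,W,3),60,np.uint8)
s=2500
for n in ['scene','side']:
    P=np.load(f'/tmp/{n}_P.npy').reshape(-1,3); C=np.load(f'/tmp/{n}.npz')['p'].reshape(-1,3)
    k=(np.hypot(*(P[:,:2]-c).T)<.16)&(P[:,2]>.2)&(P[:,2]<.33); P=P[k];C=C[k]
    a=(P[:,:2]-c)@h; b=(P[:,:2]-c)@l
    for A,B,Z,col in zip(a,b,P[:,2],C):
        m=(lambda q: cv2.circle(im,q,2,tuple(int(x) for x in col),-1)) if n=='scene' else (lambda q: cv2.rectangle(im,(q[0]-2,q[1]-2),(q[0]+1,q[1]+1),tuple(int(x) for x in col),-1))
        q1=(int(420+A*s),int(300-(Z-.2)*2500+0)-0); q2=(int(420+A*s),int(450-B*2500*1.0))
        m(q1); m(q2)
for i in range(-15,3): cv2.line(im,(int(420+i*.01*s),0),(int(420+i*.01*s),590),(90,90,90) if i%5 else (150,90,90),1)
for i in range(12): cv2.line(im,(0,300-25*i),(790,300-25*i),(80,80,80) if i%5 else (150,90,90),1)
cv2.line(im,(0,450),(790,450),(255,0,0),1)
save(im,'elev')
```

```text
(no output)
```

View pics/elev.png

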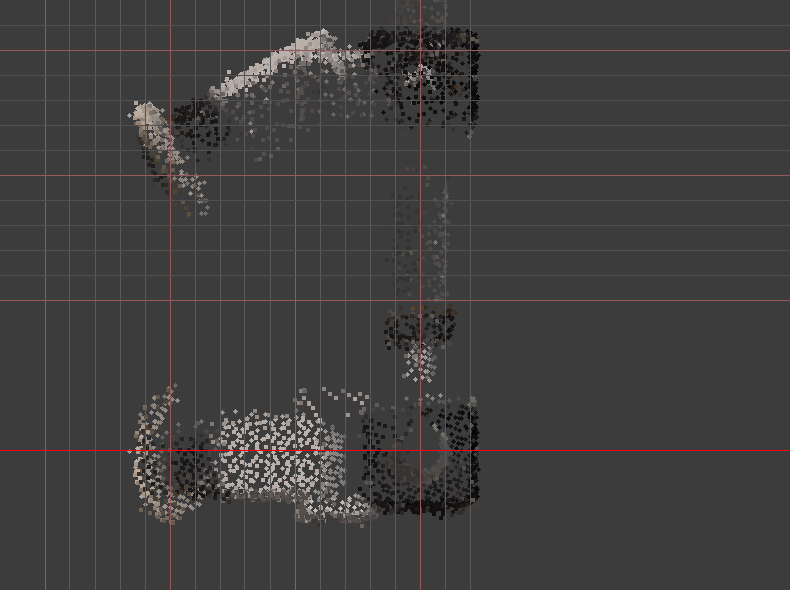

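The flanged pipe is the middle one: scene about (195,218), side (280,308), wrist (230,235). Its face points to world +y. The inspection camera's ring is at about scene (303,240) and side (327,140), with its grey plate below. First move: turn about 5.9° and narrow the gripper so the fingers clear the neighbouring pipes.

Request:
apply_moves([
  [0,0,0.6,0,0.5,0,-0.1],
  [0,0,0.57,0,0.9,0.3,-0.1],
  [0,0,0,0,0.9,0.4,-0.1],
  [0,0,0,-0.3,0.8,0.5,-0.1],
  [0,0,0,-0.3,0.6,0.5,-0.1],
  [0,0,0,0,0,0,-0.1],
  [0,0,0,0,0,0,-0.1],
], newtons=40)

```text
clock: 0.73
tcp_pos: [0.5468, -0.1112, 0.1598]
ee_rot: [-0.001, 0.999, -0.052, -0.001]
ft_force: [0.0, 0.7, 0.1]
width: 0.555
```

```bash
cat >> h.py <<'E'
from scipy.spatial.transform import Rotation as R
def delta(pos,Rt):
    s=arm.state(); q=s['ee_rot']; Rc=R.from_quat(np.r_[q[1:],q[0]])
    d=Rc.inv().apply(np.array(pos)-s['tcp_pos'])/.03
    w=np.degrees((Rc.inv()*R.from_matrix(Rt)).as_rotvec())/5
    print('t',round(s['clock'],2),'tcp',s['tcp_pos'].round(4),'F',s['ft_force'].round(1),'w',round(s['width'],3),'j',s['joint_positions'].round(2)); print('turn units',w.round(2),'shift units',d.round(2))
a=np.array([.102,.995,0]);a/=np.linalg.norm(a)
Rg=np.column_stack([np.cross(-a,[0,0,-1]),-a,[0,0,-1]])
mid=np.array([.5378,-.1230,.020])
E
python3 - <<'E'
from h import *
delta([mid[0],mid[1],.010],Rg)
c=calibration('wrist');p,d=capture('wrist');save(p,'w1')
E
```

```text
t 0.73 tcp [ 0.5468 -0.1112  0.1598] F [0.  0.7 0.1] w 0.555 j [-0.42  0.16  1.7   0.    1.28 -0.31]
turn units [-0.02  0.02 -0.03] shift units [-0.25  0.43  4.99]
```

View pics/w1.png

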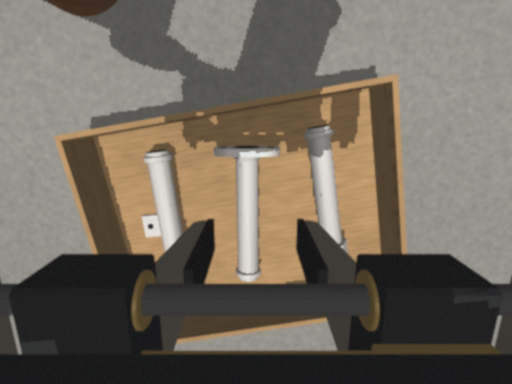

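The wrist view shows the flanged pipe upright at column 248, a little left of the tool's centre column of 255, and both fingers clear of the neighbouring pipes. Descending.

Request:
apply_moves([
  [0,0,0,-0.25,0.43,0.3,-0.1],
  [0,0,0,0,0,0.8,-0.1],
  [0,0,0,0,0,0.8,-0.1],
  [0,0,0,0,0,0.8,-0.1],
  [0,0,0,0,0,0.8,-0.1],
  [0,0,0,0,0,0.5,-0.1],
  [0,0,0,0,0,0,-0.1],
])

```text
clock: 1.37
tcp_pos: [0.5479, -0.1186, 0.0442]
ee_rot: [0.001, 0.999, -0.048, 0.007]
ft_force: [-0.5, 0.9, -0.4]
width: 0.553
```

Run:
```python
from h import *
delta([mid[0],mid[1],.010],Rg)
```

```text
t 1.37 tcp [ 0.5479 -0.1186  0.0442] F [-0.5  0.9 -0.4] w 0.553 j [-0.43  0.31  1.78  0.    1.04 -0.34]
turn units [ 0.02 -0.16  0.08] shift units [-0.34  0.18  1.14]
```

Request:
apply_moves([
  [0,-0.16,0.08,-0.34,0.18,0,-0.1],
  [0,0,0,0,0,0,-0.1],
  [0,0,0,0,0,0,-0.1],
])

```text
clock: 1.62
tcp_pos: [0.5387, -0.1219, 0.0469]
ee_rot: [0.001, 0.999, -0.05, 0.001]
ft_force: [-0.4, 0.6, 0.2]
width: 0.551
```

Run:
```python
from h import *
delta([mid[0],mid[1],.010],Rg)
```

```text
t 1.62 tcp [ 0.5387 -0.1219  0.0469] F [-0.4  0.6  0.2] w 0.551 j [-0.44  0.29  1.8  -0.    1.05 -0.34]
turn units [ 0.02 -0.02  0.03] shift units [-0.03  0.04  1.23]
```

Request:
apply_moves([
  [0,0,0,-0.05,0,0.4,-0.1],
  [0,0,0,-0.05,0,0.4,-0.1],
  [0,0,0,0,0,0.3,-0.1],
  [0,0,0,0,0,0,-0.1],
  [0,0,0,0,0,0,-0.1],
])

```text
clock: 2.03
tcp_pos: [0.5383, -0.1228, 0.0144]
ee_rot: [0.002, 0.999, -0.05, 0.004]
ft_force: [0.8, -0.0, -0.0]
width: 0.547
```

Run:
```python
from h import *
delta([mid[0],mid[1],.010],Rg)
p,d=capture('side');save(cv2.resize(p[200:,180:380],None,fx=4,fy=3.2),'s2')
```

```text
t 2.03 tcp [ 0.5383 -0.1228  0.0144] F [ 0.8 -0.  -0. ] w 0.547 j [-0.44  0.34  1.81 -0.    0.98 -0.34]
turn units [ 0.05 -0.1   0.02] shift units [-0.02  0.01  0.15]
```

View pics/s2.png

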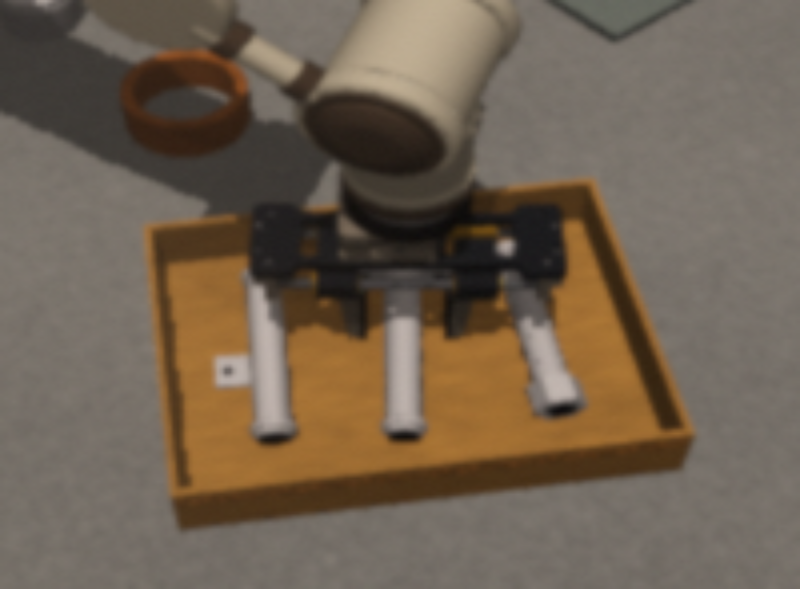

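The fingers straddle the pipe's tube, around (403,310) in this crop, with free space on both sides. I'll go down another 4 mm and close.

Request:
apply_moves([
  [0,-0.1,0,0,0,0.13,-0.1],
  [0,0,0,0,0,0,0.5],
  [0,0,0,0,0,0,1],
  [0,0,0,0,0,0,1],
  [0,0,0,0,0,0,1],
  [0,0,0,0,0,0,1],
  [0,0,0,0,0,0,1],
  [0,0,0,0,0,0,1],
], newtons=45)

```text
clock: 2.75
tcp_pos: [0.5384, -0.1229, 0.0104]
ee_rot: [0.002, 0.999, -0.05, -0.001]
ft_force: [-0.4, 0.8, -0.6]
width: 0.25
```

Run:
```python
from h import *
delta([mid[0],mid[1],.20],Rg)
```

```text
t 2.75 tcp [ 0.5384 -0.1229  0.0104] F [-0.4  0.8 -0.6] w 0.25 j [-0.44  0.35  1.8  -0.01  0.98 -0.34]
turn units [0.05 0.01 0.02] shift units [-0.03  0.03 -6.32]
```

Request:
apply_moves([
  [0,0,0,0,0,-0.3,1],
  [0,0,0,0,0,-0.5,1],
  [0,0,0,0,0,-0.6,1],
  [0,0,0,0,0,-0.6,1],
  [0,0,0,0,0,-0.6,1],
  [0,0,0,0,0,-0.6,1],
  [0,0,0,0,0,-0.6,1],
  [0,0,0,0,0,-0.6,1],
  [0,0,0,0,0,-0.5,1],
  [0,0,0,0,0,-0.4,1],
  [0,0,0,0,0,-0.3,1],
  [0,0,0,0,0,0,1],
  [0,0,0,0,0,0,1],
])

```text
clock: 3.83
tcp_pos: [0.5346, -0.1198, 0.188]
ee_rot: [0.0, 0.999, -0.05, -0.004]
ft_force: [-0.8, 0.3, -2.9]
width: 0.251
```

```bash
cat >> h.py <<'E'
_c=np.array([.7865,.2972]);_ph=np.radians(34.4);_t=np.radians(28.5)
_h=np.array([np.cos(_ph),np.sin(_ph),0]);_l=np.array([-_h[1],_h[0],0])
lens=np.array([*_c,.254])-.106*_h-.001*_l
lx=_h*np.cos(_t)+[0,0,np.sin(_t)]; ly=np.cross([0,0,1],lx); ly/=np.linalg.norm(ly); lz=np.cross(lx,ly)
Rf=np.column_stack([-ly,-lx,-lz])
E
python3 - <<'E'
from h import *
print(lens,lx,lz)
tcp=lens-.205*lx-.010*lz
print('final tcp',tcp)
delta(tcp,Rf)
for n in ['side','scene']:
    c=calibration(n);p,d=capture(n);np.savez(f'/tmp/{n}1.npz',p=p,d=d,K=c['mtx'],T=c['world_to_cam']); save(p,n+'3')
E
```

```text
[0.69960294 0.23648838 0.254     ] [0.72512386 0.49650267 0.47715876] [-0.39371013 -0.26957895  0.87881711]
final tcp [0.55488965 0.13740113 0.14739428]
t 3.83 tcp [ 0.5346 -0.1198  0.188 ] F [-0.8  0.3 -2.9] w 0.251 j [-0.44  0.12  1.7  -0.    1.34 -0.34]
turn units [5.39 2.56 9.74] shift units [-0.17 -8.6   1.34]
```

View pics/side3.png

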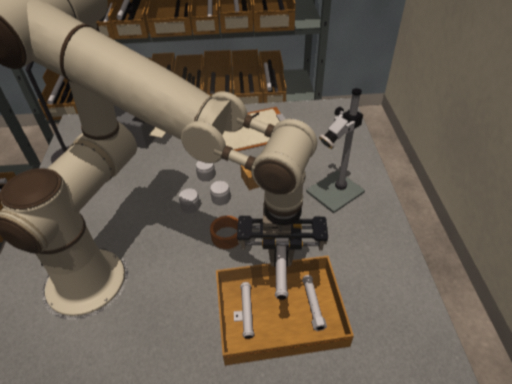

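View pics/scene3.png

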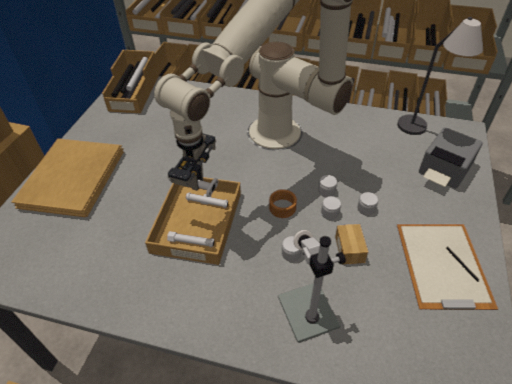

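The pipe is up and level in the gripper, and the other two are undisturbed at about (246,310) and (315,303) in the side view. Next is the yaw to the camera's heading.

Request:
apply_moves([
  [0,0,0.4,0,0,0,1],
  [0,0,0.8,0,0,0,1],
  [0,0,0.9,0,0,0,1],
  [0,0,0.9,0,0,0,1],
  [0,0,0.9,0,0,0,1],
  [0,0,0.9,0,0,0,1],
  [0,0,0.9,0,0,0,1],
  [0,0,0.9,0,0,0,1],
  [0,0,0.9,0,0,0,1],
  [0,0,0.9,0,0,0,1],
  [0,0,0.8,0,0,0,1],
  [0,0,0.4,0,0,0,1],
  [0,0,0.2,0,0,0,1],
  [0,0,0,0,0,0,1],
])

```text
clock: 5.1
tcp_pos: [0.5238, -0.1151, 0.168]
ee_rot: [0.003, 0.878, -0.479, -0.021]
ft_force: [0.2, 1.2, -2.1]
width: 0.248
```

Run:
```python
from h import *
tcp=lens-.205*lx-.010*lz
delta(tcp,Rf)
```

```text
t 5.1 tcp [ 0.5238 -0.1151  0.168 ] F [ 0.2  1.2 -2.1] w 0.248 j [-0.44  0.13  1.72 -0.    1.33  0.56]
turn units [ 5.99  0.31 -0.42] shift units [-6.49 -5.44  0.77]
```

Request:
apply_moves([
  [0.3,0,0,-0.3,0,-0.1,1],
  [0.5,0,0,-0.6,0,-0.1,1],
  [0.6,0,0,-0.7,0,-0.1,1],
  [0.6,0,0,-0.7,0,-0.1,1],
  [0.6,0,0,-0.7,0,-0.1,1],
  [0.6,0,0,-0.7,0,-0.1,1],
  [0.6,0,0,-0.6,0,-0.1,1],
  [0.6,0,0,-0.5,0,-0.1,1],
  [0.5,0,0,-0.4,0,0,1],
  [0.4,0,0,-0.2,0,0,1],
  [0,0,0,0,0,0,1],
])

```text
clock: 6.02
tcp_pos: [0.4263, 0.0256, 0.1908]
ee_rot: [-0.205, 0.857, -0.465, 0.089]
ft_force: [-0.2, 0.1, -2.5]
width: 0.249
```

Run:
```python
from h import *
tcp=lens-.205*lx-.010*lz
delta(tcp,Rf)
```

```text
t 6.02 tcp [0.4263 0.0256 0.1908] F [-0.2  0.1 -2.5] w 0.249 j [-0.57 -0.55  2.31  0.45  1.25  0.31]
turn units [ 0.55  0.31 -0.36] shift units [-0.69 -4.43  3.77]
```

Request:
apply_moves([
  [0.1,0.05,-0.05,-0.05,-0.2,0.2,1],
  [0.1,0.05,-0.05,-0.1,-0.4,0.35,1],
  [0.1,0.05,-0.05,-0.1,-0.5,0.45,1],
  [0.1,0.05,-0.05,-0.1,-0.5,0.45,1],
  [0.1,0.05,-0.05,-0.1,-0.5,0.45,1],
  [0,0,-0.05,-0.1,-0.5,0.45,1],
  [0,0,0,-0.1,-0.5,0.45,1],
  [0,0,0,0,-0.4,0.4,1],
  [0,0,0,0,-0.3,0.2,1],
  [0,0,0,0,0,0,1],
  [0,0,0,0,0,0,1],
])

```text
clock: 6.93
tcp_pos: [0.5439, 0.1268, 0.1465]
ee_rot: [-0.209, 0.86, -0.451, 0.111]
ft_force: [0.6, -0.5, -2.6]
width: 0.247
```

Run:
```python
from h import *
tcp=lens-.205*lx-.010*lz
delta(tcp,Rf)
for n in ['side','scene']:
    c=calibration(n);p,d=capture(n);np.savez(f'/tmp/{n}2.npz',p=p,d=d,K=c['mtx'],T=c['world_to_cam']); save(p,n+'4')
```

```text
t 6.93 tcp [0.5439 0.1268 0.1465] F [ 0.6 -0.5 -2.6] w 0.247 j [-0.19 -0.14  2.11  0.44  0.87  0.54]
turn units [0.22 0.   0.05] shift units [-0.08 -0.46  0.2 ]
```

View pics/side4.png

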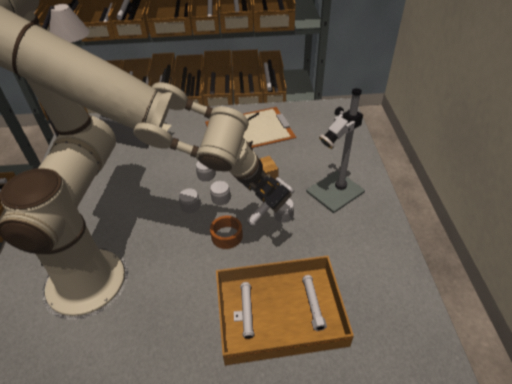

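View pics/scene4.png

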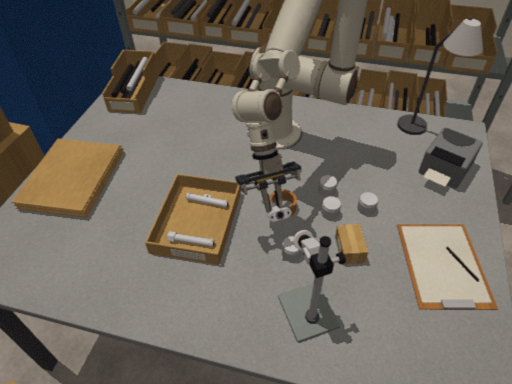

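Nearly there. The flange is visible in the scene view at (281,212) and the pipe in the side view at (270,212). I'll measure the face as it is held, rather than assume the pipe hasn't slipped.

```bash
cat > meas.py <<'E'
from h import *
def meas(sfx,out):
    ims=[]; allp={}
    s=arm.state(); q=s['ee_rot']; Rc=R.from_quat(np.r_[q[1:],q[0]]).as_matrix()
    L=np.column_stack([lx,ly,lz])
    for n in ['scene','side']:
        z=np.load(f'/tmp/{n}{sfx}.npz'); P=cloud(z['d'],dict(mtx=z['K'],world_to_cam=z['T'])); p=z['p'].astype(int)
        Q=(P-lens)@L
        sat=p.max(-1)-p.min(-1)
        m=(Q[...,0]>-.32)&(Q[...,0]<-.11)&(abs(Q[...,1])<.05)&(abs(Q[...,2])<.05)&(p.sum(-1)>200)&(sat<40)&(P[...,2]>.07)
        allp[n]=Q[m]; 
        # bright flange face, scene
        print(n,m.sum(),np.percentile(Q[m],[1,50,99],axis=0).round(4).tolist())
        v,u=np.nonzero(m); x0,x1,y0,y1=u.min()-12,u.max()+12,v.min()-12,v.max()+12
        k=min(780/(x1-x0),290/(y1-y0)); im=cv2.resize(z['p'][y0:y1,x0:x1],None,fx=k,fy=k,interpolation=cv2.INTER_CUBIC)
        mm=cv2.resize((m[y0:y1,x0:x1]*np.array(1)).astype(np.uint8)*255,None,fx=k,fy=k,interpolation=cv2.INTER_NEAREST)
        row=np.hstack([im,np.dstack([mm]*3)])[:, :800]; ims.append(np.pad(row,((0,0),(0,800-row.shape[1]),(0,0))))
        print((x0,x1,y0,y1),k)
    save(np.vstack(ims)[:600],out)
    return allp
E
python3 - <<'E'
from meas import *
a=meas('2','m4'); 
S=a['scene']; f=S[S[:,0]>np.percentile(S[:,0],99)-.012]
# face plane by robust: front-most points
mu=np.median(f,0); U,s,V=np.linalg.svd(f-f.mean(0),full_matrices=False); print(len(f),f.mean(0).round(4),'n',V[2].round(3),'major',V[0].round(3),s/np.sqrt(len(f)), np.ptp(f,0))
E
```

```text
scene 331 [[-0.3057, -0.0331, -0.0084], [-0.1679, -0.0025, 0.0154], [-0.1589, 0.0332, 0.0474]]
(np.int64(249), np.int64(303), np.int64(183), np.int64(232)) 5.918367346938775
side 293 [[-0.3115, -0.0354, 0.0012], [-0.2649, -0.0089, 0.0168], [-0.1621, 0.0262, 0.0228]]
(np.int64(235), np.int64(305), np.int64(164), np.int64(237)) 3.9726027397260273
175 [-1.641e-01  1.000e-04  8.200e-03] n [1.    0.013 0.016] major [-0.013  1.    -0.021] [0.02079649 0.00931504 0.00238654] [0.01265296 0.06952067 0.03134069]
```

View pics/m4.png

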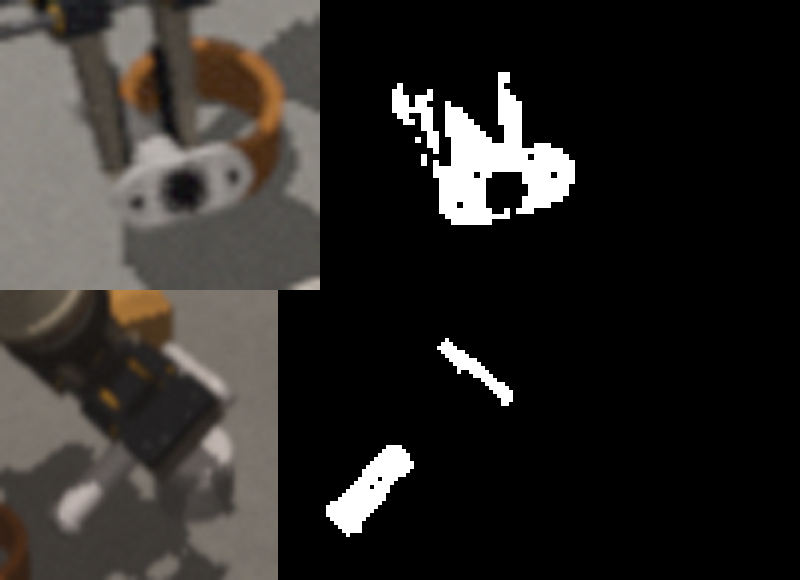

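In the lens frame the face measures x ≈ -0.162, y ≈ 0, z ≈ +0.007 m. It is square to within about 0.02 rad and the bolt holes are level to 0.02 rad. One final small correction remains.

Request:
apply_moves([
  [0.1,0,0,-0.05,-0.2,0.1,1],
  [0.1,0,0,0,-0.25,0.1,1],
  [0,0,0,0,0,0,1],
  [0,0,0,0,0,0,1],
  [0,0,0,0,0,0,1],
  [0,0,0,0,0,0,1],
])

```text
clock: 7.53
tcp_pos: [0.5559, 0.1348, 0.1491]
ee_rot: [-0.218, 0.857, -0.451, 0.117]
ft_force: [0.3, 1.0, -2.6]
width: 0.25
```

Run:
```python
from meas import *
tcp=lens-.205*lx-.010*lz
delta(tcp,Rf)
for n in ['side','scene']:
    c=calibration(n);p,d=capture(n);np.savez(f'/tmp/{n}3.npz',p=p,d=d,K=c['mtx'],T=c['world_to_cam']); save(p,n+'5')
a=meas('3','m5'); print('jv',arm.state()['joint_vel'].round(4))
S=a['scene']; f=S[S[:,0]>np.percentile(S[:,0],99)-.012]
U,s,V=np.linalg.svd(f-f.mean(0),full_matrices=False); print(len(f),f.mean(0).round(4),'n',V[2].round(3),'major',V[0].round(3),np.percentile(f,[2,50,98],axis=0).round(4).tolist())
```

```text
t 7.53 tcp [0.5559 0.1348 0.1491] F [ 0.3  1.  -2.6] w 0.25 j [-0.17 -0.11  2.09  0.46  0.84  0.55]
turn units [-0.02 -0.04  0.03] shift units [-0.09  0.01  0.06]
scene 366 [[-0.2894, -0.0336, -0.0119], [-0.156, -0.0038, 0.0108], [-0.1464, 0.0334, 0.0485]]
(np.int64(251), np.int64(305), np.int64(184), np.int64(235)) 5.686274509803922
side 293 [[-0.298, -0.0368, -0.0025], [-0.251, -0.0087, 0.011], [-0.149, 0.0231, 0.0194]]
(np.int64(239), np.int64(309), np.int64(162), np.int64(234)) 4.027777777777778
jv [ 0.0004  0.0005  0.0007  0.0002 -0.0009 -0.0004]
191 [-0.151  -0.0006  0.0045] n [0.999 0.005 0.039] major [-0.004  0.999 -0.039] [[-0.1564, -0.0336, -0.0119], [-0.1508, 0.0011, 0.0053], [-0.1464, 0.0333, 0.0182]]
```

View pics/scene5.png

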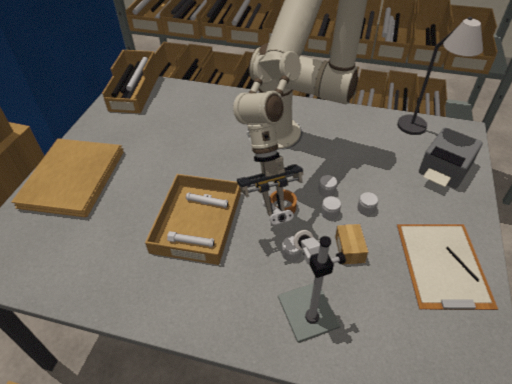

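View pics/m5.png

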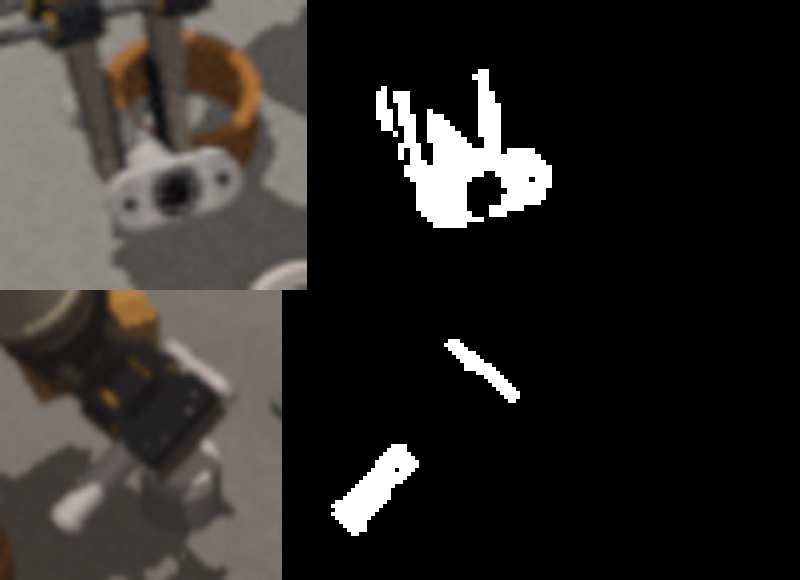

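Face in the lens frame: about (-0.150, -0.001, +0.004) m, with square and level errors near 0.04 rad. The arm is still and nothing else has shifted, so I'm handing in.

```bash
python3 -c "
from h import *
print(arm.state()['joint_vel'].round(4), arm.state()['width']); print(hand_in())"
```

```text
[ 0.0004  0.0005  0.0007  0.0002 -0.0009 -0.0004] 0.24740701529601017
the job is handed in; nothing more can be done
None
```

I took the middle, two-bolt-flange pipe out of the box, gripping it across the tube at 45 N. I then turned and tilted it to face the inspection camera, and handed in at about 7.6 s with it still held there.

**Last checks**
- **Face position:** in the estimated lens frame the face centre was at about x = -0.150, y = -0.001, z = +0.004 m.
- **Alignment:** square to the lens and bolt holes level, each within about 0.04 rad.
- **Steadiness:** joint speeds were below 0.001 rad/s, and the gripper opening matched the tube (about 23 mm).
- **Other things:** by eye in the last pictures, the other pipes, the tape roll, the tins, the carton and the stand looked unmoved. I did not re-measure them.

**Where the measurements disagreed**
- **Stand heading:** the base plate gave 30.5° from one mask and 34.4° from a fuller one. I used 34.4°, which agreed with the column and the camera body.
- **Lens tilt:** hand readings gave 28.1° from the ring light and 29.4° from the top of the body, so I used 28.5°. Plane fits to the ring alone were noisier, at 26.5° and 32.2°.

The lens position and tilt are therefore good to a few mm and about 2°, which is inside the limits.

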